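# Offer an instrument lid to its hinge and hold it for the pin

### The job

Turn the indexing stand one click counter-clockwise (seen from above) by its upright peg, so the case's hinge comes in line with the waiting hinge pin, and let go of it there. Then lift the loose lid from its wooden rack and bring its knuckle down between the case's two knuckles, lid upright, so that all the holes line up for the pin. Finish while still holding the lid aligned there in the gripper, not pressed against the case, and leave the power box, drum and screwdriver where they are.

Things in the scene. Friction and masses are not known exactly. Their poses are not given: they have to be found in the camera images.
- stand: Fixed grey base of the indexing stand, a disc 200 mm across under the turntable. Origin at table height on the vertical turning axis, z up. On an arm of it stands a grey block 34 x 30 mm, 134 mm tall, at x = 66, y = -175 mm of this frame; it carries the 6 mm steel hinge pin, fixed, lying along the frame's y axis at x = 66 mm, height 118 mm, point at y = -102 mm.
- turntable (a joint): Turntable angle (rad), growing counter-clockwise from above. Sprung clicks at 0, 0.785 and 1.57; starts within 0.04 of 0, wanted at 0.785. About 2.5 N at the peg takes it over the hump half way; then it pulls itself in to within 0.03. At 0.785 the turntable's axes are parallel to the stand's: hinge on the stand's +x side, in line with the pin.
- index_peg (a point): Top centre of the upright round steel peg on the turntable: 16 mm diameter, top at height 105 mm, 60 mm of it free above the plate (plate top at 45 mm). It stands 120 mm from the turning axis, at bearing pi + 0.39 rad from the turntable's x axis (which points from the turning axis to the hinge). The case's nearest face is about 60 mm from it.
- case_holes (a point): Middle of the case's hinge, on the hole axis midway between its two steel knuckles: height 118 mm, 66 mm from the turning axis. y along the hole axis, x away from the case, z up. Knuckles: 18 mm diameter, 18 mm long, 10 mm hole; the gap between them is 30 mm, open from above; leaf plate 13 mm inward. Case: wooden, cream top, 100 (x) x 130 (y) mm, top at height 100 mm, clamped on.
- lid: Loose plywood lid 10 mm thick (x), 120 wide (y), 90 tall (z), 0.11 to 0.23 kg, a steel knuckle under its lower edge (18 mm diameter, 24 mm long, 10 mm hole). Origin: middle of that hole, y along it, z up. Panel spans z = 15 to 105 mm at x = 0; steel leaf plates up to z = 38 mm. Both faces are alike, either may face the case. Stands in the rack with its origin at height 30 mm.
- rack: Fixed wooden rack, foot 90 (x) x 150 (y) mm, origin at the middle of its underside. Two slotted end posts, 75 mm high, 40 to 70 mm either side of the middle along y, hold the lid's lower corners in 13 mm wide slots along y; the lid lifts straight out (35 mm up clears it).
- power_box: Bystander: aluminium box 120 x 70 x 45 mm with a black knob. Origin at the middle of its underside.
- goblet_drum: Bystander: small wooden drum, 84 mm across, 105 mm tall. Origin at the middle of its underside.
- screwdriver: Bystander: screwdriver lying on the table beyond the stand.

How it is judged:
By the outcome, as a careful person would: the job done as asked, in the order asked, and still so for the second after the job is handed in, while the arm keeps its last pose, push and grip.
It also fails if it takes over 54 s, if anything falls off the work surface, if the arm or the gripper's body presses on something with over 40 N, if the wrist force passes 120 N, or if a joint passes its speed limit or range.

### The arm

A 7-joint arm with a two-finger parallel gripper is mounted at the origin on the work surface. World frame = base frame: x ahead of the robot, y to its left, z up, the work surface at z = 0. Lengths are in m, angles in rad, forces in N, time in s.
With the tool pointing down it reaches from about 0.4 to 0.85 m from the base axis. Payload 10.4 kg.
Tool frame: the origin (TCP) lies between the finger pads; the fingertips stand 11 mm ahead of it and the grasp point (between the pads) lies 8 mm behind it (r.tcp_to_tips is the distance from the TCP to the fingertips, in m); z points along the fingers, y is the line along which they close (so a half turn about z gives the same grasp; the last joint's range is limited). The gripper opens to 87 mm and grips with 3 to 60 N. Pads are 19 mm wide; open, the fingers measure 117 mm over their backs; the gripper's body (75 mm by 190 mm) begins 51 mm behind the grasp point.
Start: joints at [-1.255, 0.332, -0.065, 1.46, 0.022, 1.35, -0.088], TCP at [0.208, 0.589, 0.234] pointing down, gripper open.
Joint ranges: [-2.6, 2.6], [-0.5, 2.12], [-1.47, 1.34], [0.16, 2.42], [-1.27, 4.41], [0.06, 2.06], [-2.6, 2.6]. Speed limits (rad/s): [2.22, 2.22, 2.79, 2.79, 3.14, 3.14, 3.14].

### API

Orientations are given as a unit quaternion [x, y, z, w].
In Python, from bench import r gives the robot as it stands. The module is installed in compiled form; this text tells all that it offers.
- The arm moves only by the shell command python3 -m crank 'ROWS' [FORCE]. ROWS is JSON, a list of rows, each an object of numbers: "claw": the closure, from -1 (fully open) to 1 (shut); "dx", "dy", "dz": the shift along the tool's x, y, z each as a share of 3 cm, from -1 to 1; "ax", "ay", "az": the turn, a rotation vector about the tool's x, y, z each as a share of 6 degrees, from -1 to 1. A call has 1 to 8 rows; each row shifts and turns the commanded pose from where the row before left it, along the tool's axes as they then stand; what a row does not reach is not made up. A row lasts 1/12 s, in which the tool goes at most 41.7 mm and 7.16 degrees, less where a joint would pass 70% of its speed; a pose out of reach is approached as far as the arm can. A call with a number of a shift or a turn outside -1 to 1 is refused whole. A call with a gripper value outside its range is refused whole. The fingers move at their own pace and stop on an object; FORCE is the grip in N (left out, the last holds). Time passes only in rows, so rows that do not move let the fingers close. It gives the time, the measured TCP pose, the force, the opening and the grip force at its end, in the units of the state.
- r.read_state(): the state, without advancing time (a new reading comes with each control period).
- r.camera(name): name is "scene" or "top"; returns a dict with "color" (420x560x3 uint8, red, green, blue), "mtx" (3x3 intrinsics, pixels), "R" (3x3) and "t" (3): a world point X has camera coordinates R X + t. Camera axes: x right, y down, z forward; pixel columns grow to the right and rows downward; lengths in m; the calibration is good to about 2 mm. A picture is of the moment at which its call begins. There is no depth.
- r.close_job(): hands the job in; it is judged then, once.
The state is a dict: "time": time; "joint_positions": joint angles; "joint_vel": joint speeds; "joint_torque": joint torques, N m; "ee_pos": TCP position; "eef_rot": TCP orientation; "ft_force": force on the tool from outside, world axes, zero at the start; "torque": the same for the moment, N m; "width": finger opening in m; "grip_force": force on a finger pad.
Only numpy, scipy, OpenCV 4.12 (cv2) and the standard library are available. Lean on these libraries where they do the work, as an engineer would, in place of code of your own. Each camera call takes 0.05 s, during which the arm holds its last target. There are 200 camera calls.

## Working session

There is one attempt and no reset: what is moved stays moved. The work goes in short steps, Python scripts to look and compute and a shell command to move; the robot and the scene stay as the last step left them, time stands still between calls to the robot, and variables do not carry over. Pictures are saved under pics/ and viewed, at most 10 in all, crops included, and the job is handed in when it is done.

```bash
mkdir -p pics; python3 - <<'E'
from bench import r
import cv2,numpy as np
for n in("scene","top"):
    c=r.camera(n); cv2.imwrite(f"pics/{n}0.png",c["color"][:,:,::-1])
    np.savez(f"{n}.npz",**{k:c[k] for k in("mtx","R","t")})
    print(n,c["mtx"].round(1).tolist(),(-c["R"].T@c["t"]).round(3),c["R"].round(3).tolist())
print(r.read_state()["eef_rot"],r.tcp_to_tips)
E
```

```text
scene [[509.7, 0.0, 279.8], [0.0, 509.7, 202.3], [0.0, 0.0, 1.0]] [ 1.509 -0.924  1.112] [[0.66, 0.751, 0.006], [0.484, -0.419, -0.768], [-0.575, 0.51, -0.64]]
top [[394.0, 0.0, 281.1], [0.0, 394.0, 209.5], [0.0, 0.0, 1.0]] [ 0.512 -0.091  0.987] [[-0.005, -1.0, -0.005], [-0.995, 0.006, -0.1], [0.1, 0.004, -0.995]]
[ 1.68598662e-01  9.85684588e-01 -6.12611185e-04 -9.55381843e-05] 0.011
```

View pics/scene0.png

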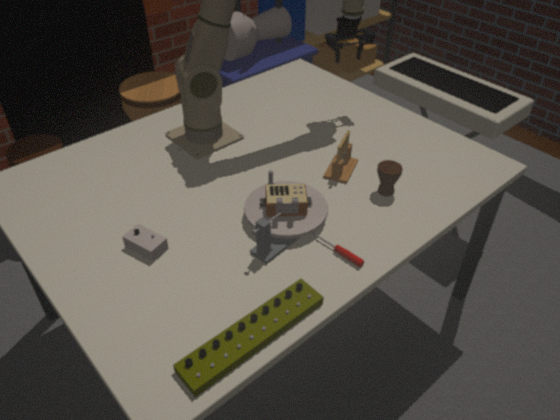

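View pics/top0.png

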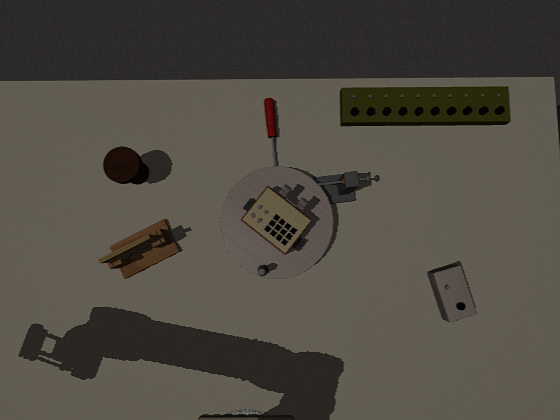

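The top view shows the turntable disc near (278,222), the peg at (263,269), the pin block at (350,180) and the rack and lid around (143,247). I'll zoom in on both views.

```bash
python3 - <<'E'
import cv2,numpy as np
def crop(n,x,y,w,h,f):
    i=cv2.imread(f"pics/{n}0.png")[y:y+h,x:x+w]
    i=cv2.resize(i,None,fx=f,fy=f,interpolation=cv2.INTER_CUBIC)
    return np.clip(i*1.7,0,255).astype(np.uint8)
a=crop("top",90,140,320,150,2.5)   # 800x375
b=crop("scene",235,125,170,140,2)  # 340x280 
c=np.zeros((600,800,3),np.uint8); c[:375]=a; b=b[:225]; c[375:375+b.shape[0],:b.shape[1]]=b
cc=crop("top",90,205,110,56,4); c[375:375+224,345:785]=cc
cv2.imwrite("pics/z0.png",c)
E
```

```text
(no output)
```

View pics/z0.png

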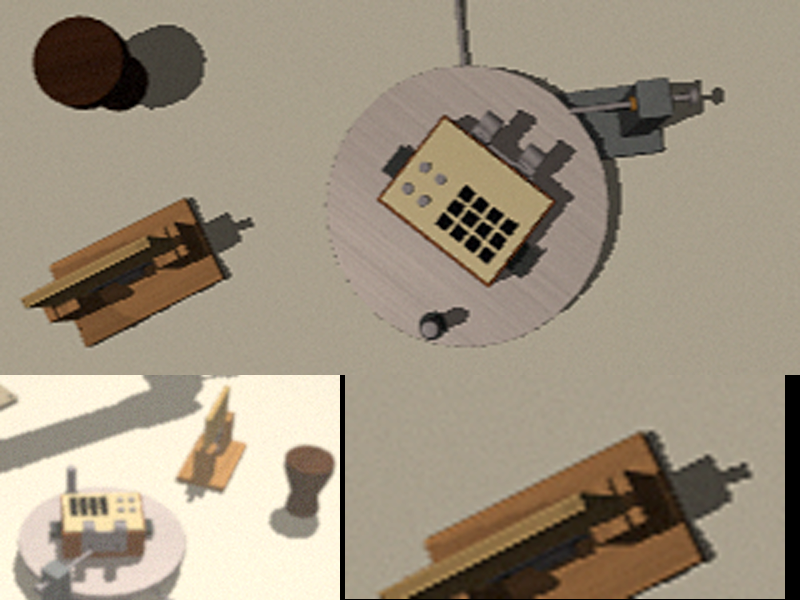

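```bash
cat > h.py <<'E'
import numpy as np
from scipy.optimize import least_squares
C={n:np.load(f"{n}.npz") for n in("top","scene")}
def proj(n,X):
    c=C[n]; p=(c["R"]@np.atleast_2d(X).T).T+c["t"]; p=(c["mtx"]@p.T).T; return p[:,:2]/p[:,2:]
def back(n,uv,z):
    c=C[n]; o=-c["R"].T@c["t"]; d=c["R"].T@np.linalg.solve(c["mtx"],[uv[0],uv[1],1]); return o+d*(z-o[2])/d[2]
def z25(x,y): return (90+x/2.5,140+y/2.5)
E
python3 - <<'E'
from h import *
corn=[z25(*p) for p in((445,117),(554,203),(489,286),(379,199))]
P=[back("top",p,.1) for p in corn]
print("sides",[np.linalg.norm(P[i]-P[(i+1)%4]).round(3) for i in range(4)])
cc=np.mean(P,0); a=back("top",z25(469,207),.045); print("casecentre",cc,"axis",a)
hx=(P[0]+P[1]-P[2]-P[3]); th=np.arctan2(hx[1],hx[0]); print("turntable yaw",th)
pg=back("top",z25(432,325),.105); d=pg-a; print("peg",pg,np.linalg.norm(d[:2]),"ttyaw by peg",np.arctan2(d[1],d[0])-np.pi-.39)
k=[back("top",z25(*p),.127) for p in((488,125),(534,157))]; m=np.mean(k,0); print("hinge",m,m-a,np.linalg.norm((m-a)[:2]))
t0,t1=back("top",z25(572,110),.118),back("top",z25(632,103),.118); d=t0-t1; print("pin",t0,t1,"stand yaw",np.arctan2(d[1],d[0])-np.pi/2)
bl=back("top",z25(653,92),.134); print("block",bl, bl-a)
l=[back("top",z25(*p),.135) for p in((27,304.5),(151.5,242))]; d=l[1]-l[0]; print("lid",np.mean(l,0),np.linalg.norm(d),"dir",np.arctan2(d[1],d[0]))
f=[back("top",z25(*p),.012) for p in((188,199),(228,278),(88,346),(50,267))]; print("rack",np.mean(f,0),[np.linalg.norm(f[i]-f[(i+1)%4]).round(3) for i in range(4)])
d=f[0]-f[3];print(np.arctan2(d[1],d[0]))
E
```

```text
sides [np.float64(0.126), np.float64(0.095), np.float64(0.126), np.float64(0.095)]
casecentre [ 0.57586256 -0.07686773  0.1       ] axis [ 0.57396246 -0.07825296  0.045     ]
turntable yaw -0.6748646321289805
peg [ 0.46542805 -0.04578306  0.105     ] 0.11328730005690263 ttyaw by peg -0.6806922229483104
hinge [ 0.62652547 -0.11653462  0.127     ] [ 0.05256301 -0.03828166  0.082     ] 0.06502580859745292
pin [ 0.65525191 -0.1714774   0.118     ] [ 0.66123816 -0.22508041  0.118     ] stand yaw 0.11121672167563634
block [ 0.66812918 -0.24120849  0.134     ] [ 0.09416672 -0.16295554  0.089     ]
lid [0.51275324 0.24801478 0.135     ] 0.11825428316293217 dir -1.1057577351244676
rack [0.51356452 0.24834073 0.012     ] [np.float64(0.089), np.float64(0.151), np.float64(0.087), np.float64(0.15)]
-1.1124289027288308
```

```bash
cat > go.py <<'E'
import sys,numpy as np
from bench import r
from scipy.spatial.transform import Rotation as Ro
# target x y z closing-bearing(deg, or 'k')
s=r.read_state(); R=Ro.from_quat(s["eef_rot"]).as_matrix()
b=np.degrees(np.arctan2(R[1,1],R[0,1]))
print("t",round(s["time"],2),"pos",s["ee_pos"].round(4) if hasattr(s["ee_pos"],"round") else s["ee_pos"],"bear",b.round(2),"tilt",R[:,2].round(4),"F",np.round(s["ft_force"],1),"w",round(s["width"],4),"q",np.round(s["joint_positions"],2))
if len(sys.argv)>3:
    p=np.array(list(map(float,sys.argv[1:4]))); a=b
    if len(sys.argv)>4:
        a=float(sys.argv[4]); a=b+(a-b+90)%180-90 if len(sys.argv)<6 else a
    az=-(a-b)/6
    R2=R@Ro.from_rotvec([0,0,np.radians(az*6)]).as_matrix()
    print("az rows total",az.round(3),"then shift(3cm units)",(R2.T@(p-np.array(s["ee_pos"]))/.03).round(3))
E
python3 go.py .462 -.044 .234 96
```

```text
t 0.1 pos [0.2076 0.5892 0.2329] bear 70.59 tilt [-4.0e-04 -1.2e-03 -1.0e+00] F [ 1.1  0.3 -1.6] w 0.0871 q [-1.25  0.33 -0.06  1.46  0.02  1.35 -0.09]
az rows total -4.235 then shift(3cm units) [-6.2270e+00 -2.1876e+01 -1.7000e-02]
```

```bash
python3 -m crank '[{"claw":0.1,"az":-0.847},{"claw":0.1,"az":-0.847},{"claw":0.1,"az":-0.847},{"claw":0.1,"az":-0.847},{"claw":0.1,"az":-0.847},{"claw":0.1,"dx":-0.28,"dy":-0.99},{"claw":0.1,"dx":-0.28,"dy":-0.99},{"claw":0.1,"dx":-0.28,"dy":-0.99}]' 20
python3 -m crank '[{"claw":0.1,"dx":-0.28,"dy":-0.99},{"claw":0.1,"dx":-0.28,"dy":-0.99},{"claw":0.1,"dx":-0.28,"dy":-0.99},{"claw":0.1,"dx":-0.28,"dy":-0.99},{"claw":0.1,"dx":-0.28,"dy":-0.99},{"claw":0.1,"dx":-0.28,"dy":-0.99},{"claw":0.1,"dx":-0.28,"dy":-0.99},{"claw":0.1,"dx":-0.28,"dy":-0.99}]'
python3 -m crank '[{"claw":0.1,"dx":-0.28,"dy":-0.99},{"claw":0.1,"dx":-0.28,"dy":-0.99},{"claw":0.1,"dx":-0.28,"dy":-0.99},{"claw":0.1,"dx":-0.28,"dy":-0.99},{"claw":0.1,"dx":-0.28,"dy":-0.99},{"claw":0.1,"dx":-0.28,"dy":-0.99},{"claw":0.1,"dx":-0.28,"dy":-0.99},{"claw":0.1,"dx":-0.28,"dy":-0.99}]'
python3 go.py .462 -.044 .13 96
```

```text
t 0.1 pos [0.2076 0.5892 0.2329] bear 70.59 tilt [-4.0e-04 -1.2e-03 -1.0e+00] F [ 1.1  0.3 -1.6] w 0.0871 q [-1.25  0.33 -0.06  1.46  0.02  1.35 -0.09]
az rows total -4.235 then shift(3cm units) [ -6.229 -21.872   3.45 ]invalid input at $[0]: expected keys claw, dx, dy, dz, ax, ay, az
invalid input at $[0]: expected keys claw, dx, dy, dz, ax, ay, az
invalid input at $[0]: expected keys claw, dx, dy, dz, ax, ay, az
```

All the keys are required in every row.

```bash
python3 -m crank '[{"claw":0.1,"dx":0,"dy":0,"dz":0,"ax":0,"ay":0,"az":-0.847},{"claw":0.1,"dx":0,"dy":0,"dz":0,"ax":0,"ay":0,"az":-0.847},{"claw":0.1,"dx":0,"dy":0,"dz":0,"ax":0,"ay":0,"az":-0.847},{"claw":0.1,"dx":0,"dy":0,"dz":0,"ax":0,"ay":0,"az":-0.847},{"claw":0.1,"dx":0,"dy":0,"dz":0,"ax":0,"ay":0,"az":-0.847},{"claw":0.1,"dx":-0.28,"dy":-0.99,"dz":0,"ax":0,"ay":0,"az":0},{"claw":0.1,"dx":-0.28,"dy":-0.99,"dz":0,"ax":0,"ay":0,"az":0},{"claw":0.1,"dx":-0.28,"dy":-0.99,"dz":0,"ax":0,"ay":0,"az":0}]' 20
python3 -m crank '[{"claw":0.1,"dx":-0.28,"dy":-0.99,"dz":0,"ax":0,"ay":0,"az":0},{"claw":0.1,"dx":-0.28,"dy":-0.99,"dz":0,"ax":0,"ay":0,"az":0},{"claw":0.1,"dx":-0.28,"dy":-0.99,"dz":0,"ax":0,"ay":0,"az":0},{"claw":0.1,"dx":-0.28,"dy":-0.99,"dz":0,"ax":0,"ay":0,"az":0},{"claw":0.1,"dx":-0.28,"dy":-0.99,"dz":0,"ax":0,"ay":0,"az":0},{"claw":0.1,"dx":-0.28,"dy":-0.99,"dz":0,"ax":0,"ay":0,"az":0},{"claw":0.1,"dx":-0.28,"dy":-0.99,"dz":0,"ax":0,"ay":0,"az":0},{"claw":0.1,"dx":-0.28,"dy":-0.99,"dz":0,"ax":0,"ay":0,"az":0}]'
python3 go.py .462 -.044 .13 96
```

```text
time: 0.77
ee_pos: [0.2421, 0.5023, 0.2328]
eef_rot: [-0.053, 0.999, -0.0, -0.0]
ft_force: [1.7, -1.0, 0.7]
width: 0.0432
grip_force: 0.0
time: 1.43
ee_pos: [0.3339, 0.2726, 0.2333]
eef_rot: [-0.052, 0.999, -0.0, -0.0]
ft_force: [0.8, 0.0, 0.3]
width: 0.0392
grip_force: 0.0
t 1.43 pos [0.3339 0.2726 0.2333] bear 96.0 tilt [-3.e-04 -0.e+00 -1.e+00] F [0.8 0.  0.3] w 0.0392 q [-0.88 -0.1   0.08  1.94  0.01  1.3   0.88]
az rows total -0.001 then shift(3cm units) [ -3.144 -10.942   3.443]
```

```bash
python3 -m crank '[{"claw":0.1,"dx":-0.286,"dy":-0.995,"dz":0,"ax":0,"ay":0,"az":0},{"claw":0.1,"dx":-0.286,"dy":-0.995,"dz":0,"ax":0,"ay":0,"az":0},{"claw":0.1,"dx":-0.286,"dy":-0.995,"dz":0,"ax":0,"ay":0,"az":0},{"claw":0.1,"dx":-0.286,"dy":-0.995,"dz":0,"ax":0,"ay":0,"az":0},{"claw":0.1,"dx":-0.286,"dy":-0.995,"dz":0,"ax":0,"ay":0,"az":0},{"claw":0.1,"dx":-0.286,"dy":-0.995,"dz":0,"ax":0,"ay":0,"az":0},{"claw":0.1,"dx":-0.286,"dy":-0.995,"dz":0,"ax":0,"ay":0,"az":0},{"claw":0.1,"dx":-0.286,"dy":-0.995,"dz":0,"ax":0,"ay":0,"az":0}]'
python3 -m crank '[{"claw":0.1,"dx":-0.286,"dy":-0.995,"dz":0.9,"ax":0,"ay":0,"az":0},{"claw":0.1,"dx":-0.286,"dy":-0.995,"dz":0.9,"ax":0,"ay":0,"az":0},{"claw":0.1,"dx":-0.286,"dy":-0.995,"dz":0.9,"ax":0,"ay":0,"az":0},{"claw":0.1,"dx":0,"dy":0,"dz":0.6,"ax":0,"ay":0,"az":0},{"claw":0.1,"dx":0,"dy":0,"dz":0,"ax":0,"ay":0,"az":0},{"claw":0.1,"dx":0,"dy":0,"dz":0,"ax":0,"ay":0,"az":0}]'
python3 go.py .462 -.044 .085 96
python3 - <<'E'
from bench import r
from h import *
import cv2
print(proj("top",[[.462,-.044,.105],[.462,-.044,.13]]),proj("scene",[[.462,-.044,.105]]))
A=[]
for n,x,y in(("top",200,210),("scene",220,130)):
    i=r.camera(n)["color"][y:y+100,x:x+130,::-1]; A.append(cv2.resize(i,None,fx=3,fy=3))
cv2.imwrite("pics/a1.png",np.clip(np.hstack(A)*1.7,0,255).astype(np.uint8))
E
```

```text
time: 2.1
ee_pos: [0.4271, 0.0423, 0.2334]
eef_rot: [-0.052, 0.999, 0.0, -0.0]
ft_force: [0.7, 0.9, -0.1]
width: 0.0392
grip_force: 0.0
time: 2.6
ee_pos: [0.4612, -0.0422, 0.1341]
eef_rot: [-0.052, 0.999, -0.0, -0.001]
ft_force: [-0.4, -0.1, 0.3]
width: 0.0393
grip_force: 0.0
t 2.6 pos [ 0.4612 -0.0422  0.1341] bear 95.99 tilt [-2.4e-03 -4.0e-04 -1.0e+00] F [-0.4 -0.1  0.3] w 0.0393 q [-0.55  0.05  0.57  2.02 -0.03  1.08  1.7 ]
az rows total -0.002 then shift(3cm units) [-0.026 -0.061  1.638]
[[261.99633379 271.56789814]
 [261.38064261 272.23185003]] [[268.97612739 171.59611568]]
```

View pics/a1.png

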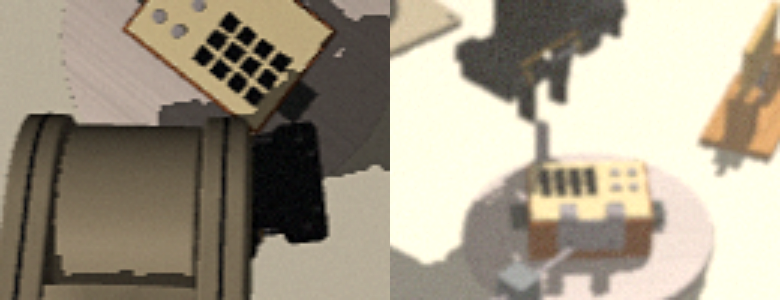

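The peg top, at about (270,171) in the scene image, sits between the fingers and matches the predicted position. I'll descend and carry it round the arc.

```bash
python3 -m crank '[{"claw":0.1,"dx":0,"dy":0,"dz":0.55,"ax":0,"ay":0,"az":0},{"claw":0.1,"dx":0,"dy":0,"dz":0.55,"ax":0,"ay":0,"az":0},{"claw":0.1,"dx":0,"dy":0,"dz":0.55,"ax":0,"ay":0,"az":0},{"claw":0.1,"dx":0,"dy":0,"dz":0,"ax":0,"ay":0,"az":0}]'
python3 -m crank '[{"claw":0.1,"dx":0.09,"dy":-0.31,"dz":0,"ax":0,"ay":0,"az":0},{"claw":0.1,"dx":0.08,"dy":-0.31,"dz":0,"ax":0,"ay":0,"az":0},{"claw":0.1,"dx":0.07,"dy":-0.31,"dz":0,"ax":0,"ay":0,"az":0},{"claw":0.1,"dx":0.06,"dy":-0.31,"dz":0,"ax":0,"ay":0,"az":0},{"claw":0.03,"dx":0.03,"dy":-0.31,"dz":0,"ax":0,"ay":0,"az":0}]'
python3 -m crank '[{"claw":0.1,"dx":-0.02,"dy":-0.31,"dz":0,"ax":0,"ay":0,"az":0},{"claw":0.1,"dx":-0.04,"dy":-0.31,"dz":0,"ax":0,"ay":0,"az":0},{"claw":0.1,"dx":-0.06,"dy":-0.31,"dz":0,"ax":0,"ay":0,"az":0},{"claw":0.1,"dx":-0.08,"dy":-0.31,"dz":0,"ax":0,"ay":0,"az":0},{"claw":0.1,"dx":-0.1,"dy":-0.31,"dz":0,"ax":0,"ay":0,"az":0},{"claw":0.1,"dx":0,"dy":0,"dz":0,"ax":0,"ay":0,"az":0},{"claw":0.1,"dx":0,"dy":0,"dz":0,"ax":0,"ay":0,"az":0},{"claw":0.1,"dx":0,"dy":0,"dz":0,"ax":0,"ay":0,"az":0}]'
python3 go.py .4702 -.1349 .085 96
```

```text
time: 3.03
ee_pos: [0.461, -0.0413, 0.084]
eef_rot: [-0.053, 0.999, 0.0, -0.001]
ft_force: [-0.2, -0.7, 0.4]
width: 0.0391
grip_force: 0.0
time: 3.45
ee_pos: [0.4568, -0.0907, 0.0857]
eef_rot: [-0.052, 0.999, 0.0, 0.0]
ft_force: [-3.4, 2.8, 2.0]
width: 0.0404
grip_force: 1.6
time: 4.12
ee_pos: [0.4707, -0.1352, 0.0851]
eef_rot: [-0.052, 0.999, -0.0, 0.0]
ft_force: [0.2, -0.2, -0.4]
width: 0.0392
grip_force: 0.0
t 4.12 pos [ 0.4707 -0.1352  0.0851] bear 95.97 tilt [ 3.e-04 -1.e-04 -1.e+00] F [ 0.2 -0.2 -0.4] w 0.0392 q [-0.4   0.2   0.64  2.01 -0.14  0.98  1.99]
az rows total -0.005 then shift(3cm units) [0.015 0.013 0.004]
```

```bash
python3 -m crank '[{"claw":-0.1,"dx":0,"dy":0,"dz":-0.4,"ax":0,"ay":0,"az":0},{"claw":-0.3,"dx":0,"dy":0,"dz":-0.9,"ax":0,"ay":0,"az":0},{"claw":-0.3,"dx":0,"dy":0,"dz":-0.9,"ax":0,"ay":0,"az":0},{"claw":-0.3,"dx":0,"dy":0,"dz":-0.9,"ax":0,"ay":0,"az":0},{"claw":-0.3,"dx":0,"dy":0,"dz":-0.6,"ax":0,"ay":0,"az":0}]'
python3 go.py .513 .248 .196 26.5
```

```text
time: 4.53
ee_pos: [0.4712, -0.135, 0.1985]
eef_rot: [-0.052, 0.999, 0.0, 0.001]
ft_force: [0.4, 0.4, 0.5]
width: 0.0557
grip_force: 0.0
t 4.53 pos [ 0.4712 -0.135   0.1985] bear 96.02 tilt [ 2.5e-03  2.0e-04 -1.0e+00] F [0.4 0.4 0.5] w 0.0557 q [-0.44  0.04  0.65  1.89 -0.03  1.22  1.89]
az rows total 11.586 then shift(3cm units) [10.802  6.943  0.09 ]
```

```bash
python3 -m crank '[{"claw":-0.3,"dx":0,"dy":0,"dz":0,"ax":0,"ay":0,"az":0.9655},{"claw":-0.3,"dx":0,"dy":0,"dz":0,"ax":0,"ay":0,"az":0.9655},{"claw":-0.3,"dx":0,"dy":0,"dz":0,"ax":0,"ay":0,"az":0.9655},{"claw":-0.3,"dx":0,"dy":0,"dz":0,"ax":0,"ay":0,"az":0.9655},{"claw":-0.3,"dx":0,"dy":0,"dz":0,"ax":0,"ay":0,"az":0.9655},{"claw":-0.3,"dx":0,"dy":0,"dz":0,"ax":0,"ay":0,"az":0.9655},{"claw":-0.3,"dx":0,"dy":0,"dz":0,"ax":0,"ay":0,"az":0.9655},{"claw":-0.3,"dx":0,"dy":0,"dz":0,"ax":0,"ay":0,"az":0.9655}]'
python3 -m crank '[{"claw":-0.3,"dx":0,"dy":0,"dz":0,"ax":0,"ay":0,"az":0.9655},{"claw":-0.3,"dx":0,"dy":0,"dz":0,"ax":0,"ay":0,"az":0.9655},{"claw":-0.3,"dx":0,"dy":0,"dz":0,"ax":0,"ay":0,"az":0.9655},{"claw":-0.3,"dx":0,"dy":0,"dz":0,"ax":0,"ay":0,"az":0.9655},{"claw":-0.3,"dx":0.831,"dy":0.534,"dz":0,"ax":0,"ay":0,"az":0},{"claw":-0.3,"dx":0.831,"dy":0.534,"dz":0,"ax":0,"ay":0,"az":0},{"claw":-0.3,"dx":0.831,"dy":0.534,"dz":0,"ax":0,"ay":0,"az":0},{"claw":-0.3,"dx":0.831,"dy":0.534,"dz":0,"ax":0,"ay":0,"az":0}]'
python3 -m crank '[{"claw":-0.3,"dx":0.831,"dy":0.534,"dz":0,"ax":0,"ay":0,"az":0},{"claw":-0.3,"dx":0.831,"dy":0.534,"dz":0,"ax":0,"ay":0,"az":0},{"claw":-0.3,"dx":0.831,"dy":0.534,"dz":0,"ax":0,"ay":0,"az":0},{"claw":-0.3,"dx":0.831,"dy":0.534,"dz":0,"ax":0,"ay":0,"az":0},{"claw":-0.3,"dx":0.831,"dy":0.534,"dz":0,"ax":0,"ay":0,"az":0},{"claw":-0.3,"dx":0.831,"dy":0.534,"dz":0,"ax":0,"ay":0,"az":0},{"claw":-0.3,"dx":0.831,"dy":0.534,"dz":0,"ax":0,"ay":0,"az":0},{"claw":-0.3,"dx":0.831,"dy":0.534,"dz":0,"ax":0,"ay":0,"az":0}]'
python3 go.py .513 .248 .1 26.5
python3 - <<'E'
from bench import r
from h import *
import cv2
A=[cv2.resize(r.camera("top")["color"][155:285,215:375,::-1],None,fx=5,fy=5,interpolation=cv2.INTER_CUBIC)[:600]]
cv2.imwrite("pics/b_top.png",np.clip(A[0]*1.7,0,255).astype(np.uint8))
s=r.camera("scene")["color"][:,:,::-1]
a=cv2.resize(s[165:265,225:360],None,fx=4,fy=4,interpolation=cv2.INTER_CUBIC)
b=cv2.resize(s[100:200,305:405],None,fx=2.6,fy=2.6)
o=np.zeros((400,800,3),np.uint8);o[:,:540]=a;o[:260,540:]=b
cv2.imwrite("pics/b_sc.png",np.clip(o*1.6,0,255).astype(np.uint8))
E
```

```text
time: 5.2
ee_pos: [0.4706, -0.1346, 0.1961]
eef_rot: [0.347, 0.938, 0.0, 0.0]
ft_force: [-0.6, -0.0, -0.5]
width: 0.0568
grip_force: 0.0
time: 5.87
ee_pos: [0.4834, -0.0155, 0.1962]
eef_rot: [0.526, 0.85, 0.0, 0.0]
ft_force: [0.3, -0.0, -0.1]
width: 0.0564
grip_force: 0.0
time: 6.53
ee_pos: [0.509, 0.2203, 0.1962]
eef_rot: [0.526, 0.85, 0.0, -0.0]
ft_force: [-0.1, -0.5, -0.6]
width: 0.0565
grip_force: 0.0
t 6.53 pos [0.509  0.2203 0.1962] bear 26.52 tilt [ 2.e-04  4.e-04 -1.e+00] F [-0.1 -0.5 -0.6] w 0.0565 q [-0.83  0.2   0.39  1.72 -0.08  1.23  0.04]
az rows total 0.004 then shift(3cm units) [0.766 0.531 3.207]
```

View pics/b_top.png

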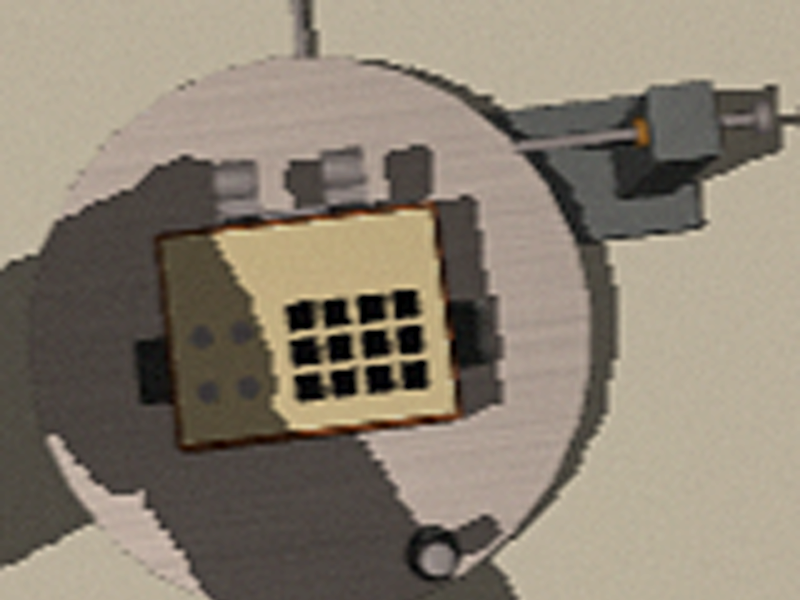

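View pics/b_sc.png

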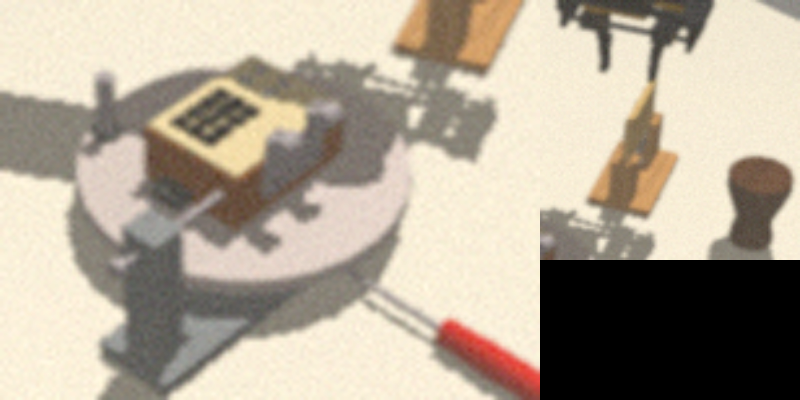

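Top view: the case now sits square to the pin. Its corners are (155,237), (437,205), (462,413) and (180,450) in the crop, and the knuckles are centred near column 235 and 341. So the click succeeded and the peg is released. Next I'll compute the hinge from this.

```bash
python3 - <<'E'
from h import *
z=lambda x,y:(215+x/5,155+y/5)
P=[back("top",z(*p),.1) for p in((155,237),(437,205),(462,413),(180,450))]
print([np.linalg.norm(P[i]-P[(i+1)%4]).round(3) for i in range(4)],"case c",np.mean(P,0))
d=P[0]-P[1];e=P[3]-P[2];f=P[0]-P[3];g=P[1]-P[2]
print("yaws",[np.arctan2(v[1],v[0])-o for v,o in((d,np.pi/2),(e,np.pi/2),(f,0),(g,0))])
K=[back("top",z(*p),.1193) for p in((235.5,160),(341,149))];d=K[0]-K[1]
print(K,np.linalg.norm(d),"yaw",np.arctan2(d[1],d[0])-np.pi/2)
y=.109;h=np.mean(K,0)-.0089*np.array([np.cos(y),np.sin(y),0]);print("hinge",h)
c=np.mean(P,0);print("hinge from case",c+.066*np.array([np.cos(y),np.sin(y),0]))
t=[back("top",z(*p),.118) for p in((519,147),(635,134))];d=t[0]-t[1];print("pin",t,np.arctan2(d[1],d[0])-np.pi/2)
# pin line through at tip: extend 102mm along stand y
print("from pin tip", t[0]+.102*np.array([-np.sin(y),np.cos(y),0]))
pg=back("top",z(435,556),.105);print("peg",pg,"ctr",pg-.12*np.array([np.cos(np.pi+.39+y),np.sin(np.pi+.39+y),0]))
# scene view of knuckle far/top: predicted
for H in (h,):
  for s in(-.024,.024):print(proj("scene",[H[0]-s*np.sin(y),H[1]+s*np.cos(y),.127]))
s=lambda x,y:(225+x/4,165+y/4)
print(proj("scene",[.6508,-.1724,.118]))
for p in((283,135),(320,107)): print("scene knuckle top",back("scene",s(*p),.124))
print("scene pin tip",back("scene",s(220,194),.118))
E
```

```text
[np.float64(0.129), np.float64(0.095), np.float64(0.128), np.float64(0.097)] case c [ 0.57635484 -0.07698436  0.1       ]
yaws [np.float64(0.10786530795790972), np.float64(0.12457280261166925), np.float64(0.11944430218410375), np.float64(0.1078718050170629)]
[array([ 0.64906251, -0.04509531,  0.1193    ]), array([ 0.65372527, -0.09209341,  0.1193    ])] 0.04722884091534478 yaw 0.09888818324649629
hinge [ 0.64254671 -0.06956254  0.1193    ]
hinge from case [ 0.64196316 -0.0698046   0.1       ]
pin [array([ 0.65434992, -0.17146393,  0.118     ]), array([ 0.65989483, -0.22326912,  0.118     ])] 0.10662788364964837
from pin tip [ 0.64325392 -0.07006926  0.118     ]
peg [ 0.4733173  -0.13270723  0.105     ] ctr [ 0.57868469 -0.0752815   0.105     ]
[[295.55709971 199.14737863]]
[[305.75582904 191.92138625]]
[[277.185353   213.47946797]]
scene knuckle top [ 0.641508   -0.08915138  0.124     ]
scene knuckle top [ 0.63513465 -0.04421818  0.124     ]
scene pin tip [ 0.65633714 -0.16615077  0.118     ]
```

```bash
python3 -m crank '[{"claw":-0.3,"dx":0.38,"dy":0.26,"dz":0,"ax":0,"ay":0,"az":0},{"claw":-0.3,"dx":0.38,"dy":0.26,"dz":0,"ax":0,"ay":0,"az":0},{"claw":-0.3,"dx":0,"dy":0,"dz":0.9,"ax":0,"ay":0,"az":0},{"claw":-0.3,"dx":0,"dy":0,"dz":0,"ax":0,"ay":0,"az":0}]'
python3 go.py .513 .248 .1 26.5
```

```text
time: 6.97
ee_pos: [0.5115, 0.2462, 0.1655]
eef_rot: [0.526, 0.851, -0.002, -0.001]
ft_force: [-1.2, 0.2, -0.8]
width: 0.0565
grip_force: 0.0
t 6.97 pos [0.5115 0.2462 0.1655] bear 26.55 tilt [-0.0039 -0.0024 -1.    ] F [-1.2  0.2 -0.8] w 0.0565 q [-0.85  0.26  0.37  1.72 -0.1   1.18  0.02]
az rows total 0.008 then shift(3cm units) [0.032 0.082 2.184]
```

Hinge is at (0.6425, -0.0700, 0.118) with yaw about 0.108; the four estimates agree to about 1 mm. Now I'll grasp the lid.

```bash
python3 -m crank '[{"claw":-0.3,"dx":0.03,"dy":0.05,"dz":0.7,"ax":0,"ay":0,"az":0},{"claw":-0.3,"dx":0,"dy":0,"dz":0.7,"ax":0,"ay":0,"az":0},{"claw":-0.3,"dx":0,"dy":0,"dz":0.7,"ax":0,"ay":0,"az":0},{"claw":-0.3,"dx":0,"dy":0,"dz":0,"ax":0,"ay":0,"az":0},{"claw":-0.3,"dx":0,"dy":0,"dz":0,"ax":0,"ay":0,"az":0}]'
python3 go.py .513 .248 .1 26.5
python3 -m crank '[{"claw":1,"dx":0,"dy":0,"dz":0,"ax":0,"ay":0,"az":0},{"claw":1,"dx":0,"dy":0,"dz":0,"ax":0,"ay":0,"az":0},{"claw":1,"dx":0,"dy":0,"dz":0,"ax":0,"ay":0,"az":0},{"claw":1,"dx":0,"dy":0,"dz":0,"ax":0,"ay":0,"az":0},{"claw":1,"dx":0,"dy":0,"dz":0,"ax":0,"ay":0,"az":0},{"claw":1,"dx":0,"dy":0,"dz":0,"ax":0,"ay":0,"az":0}]' 40
python3 go.py
```

```text
time: 7.38
ee_pos: [0.5139, 0.2468, 0.1062]
eef_rot: [0.527, 0.85, -0.001, -0.0]
ft_force: [0.0, -0.2, 0.3]
width: 0.0565
grip_force: 0.0
t 7.38 pos [0.5139 0.2468 0.1062] bear 26.43 tilt [-0.0014 -0.0011 -1.    ] F [ 0.  -0.2  0.3] w 0.0565 q [-0.83  0.33  0.36  1.78 -0.13  1.06  0.04]
az rows total -0.011 then shift(3cm units) [ 0.05  -0.007  0.206]
time: 7.88
ee_pos: [0.5143, 0.2474, 0.1064]
eef_rot: [0.526, 0.85, 0.0, 0.0]
ft_force: [-0.1, -0.8, -0.1]
width: 0.0244
grip_force: 0.0
t 7.88 pos [0.5143 0.2474 0.1064] bear 26.48 tilt [ 3.e-04  4.e-04 -1.e+00] F [-0.1 -0.8 -0.1] w 0.0244 q [-0.83  0.33  0.36  1.78 -0.13  1.06  0.04]
```

```bash
python3 -m crank '[{"claw":1,"dx":0,"dy":0,"dz":0,"ax":0,"ay":0,"az":0},{"claw":1,"dx":0,"dy":0,"dz":0,"ax":0,"ay":0,"az":0},{"claw":1,"dx":0,"dy":0,"dz":0,"ax":0,"ay":0,"az":0},{"claw":1,"dx":0,"dy":0,"dz":0,"ax":0,"ay":0,"az":0},{"claw":1,"dx":0,"dy":0,"dz":0,"ax":0,"ay":0,"az":0},{"claw":1,"dx":0,"dy":0,"dz":0,"ax":0,"ay":0,"az":0}]'
python3 go.py
```

```text
time: 8.38
ee_pos: [0.5145, 0.2475, 0.1062]
eef_rot: [0.526, 0.85, 0.0, 0.0]
ft_force: [4.5, 1.4, -3.2]
width: 0.0099
grip_force: 39.9
t 8.38 pos [0.5145 0.2475 0.1062] bear 26.49 tilt [ 9.e-04  5.e-04 -1.e+00] F [ 4.5  1.4 -3.2] w 0.0099 q [-0.83  0.33  0.36  1.78 -0.13  1.06  0.04]
```

```bash
python3 -m crank '[{"claw":1,"dx":0,"dy":0,"dz":-0.4,"ax":0,"ay":0,"az":0},{"claw":1,"dx":0,"dy":0,"dz":-0.6,"ax":0,"ay":0,"az":0},{"claw":1,"dx":0,"dy":0,"dz":-0.7,"ax":0,"ay":0,"az":0},{"claw":1,"dx":0,"dy":0,"dz":-0.8,"ax":0,"ay":0,"az":0},{"claw":1,"dx":0,"dy":0,"dz":-0.8,"ax":0,"ay":0,"az":0},{"claw":1,"dx":0,"dy":0,"dz":-0.8,"ax":0,"ay":0,"az":0},{"claw":1,"dx":0,"dy":0,"dz":-0.6,"ax":0,"ay":0,"az":0},{"claw":1,"dx":0,"dy":0,"dz":0,"ax":0,"ay":0,"az":0}]'
python3 -m crank '[{"claw":1,"dx":0,"dy":0,"dz":0,"ax":0,"ay":0,"az":0.6},{"claw":1,"dx":0,"dy":0,"dz":0,"ax":0,"ay":0,"az":0.6},{"claw":1,"dx":0,"dy":0,"dz":0,"ax":0,"ay":0,"az":0.6},{"claw":1,"dx":0,"dy":0,"dz":0,"ax":0,"ay":0,"az":0.6},{"claw":1,"dx":0,"dy":0,"dz":0,"ax":0,"ay":0,"az":0.6},{"claw":1,"dx":0,"dy":0,"dz":0,"ax":0,"ay":0,"az":0.38},{"claw":1,"dx":0,"dy":0,"dz":0,"ax":0,"ay":0,"az":0}]'
python3 go.py .6426 -.0712 .245 6.2
```

```text
time: 9.05
ee_pos: [0.5151, 0.2476, 0.2508]
eef_rot: [0.526, 0.85, 0.002, 0.001]
ft_force: [1.1, -0.4, -0.5]
width: 0.0098
grip_force: 40.0
time: 9.63
ee_pos: [0.5134, 0.2469, 0.246]
eef_rot: [0.669, 0.744, -0.001, -0.0]
ft_force: [-1.1, -0.1, -0.5]
width: 0.0099
grip_force: 40.0
t 9.63 pos [0.5134 0.2469 0.246 ] bear 6.09 tilt [-0.002  -0.0012 -1.    ] F [-1.1 -0.1 -0.5] w 0.0099 q [-0.89  0.21  0.42  1.61 -0.09  1.34 -0.35]
az rows total -0.019 then shift(3cm units) [-11.006   3.135   0.036]
```

```bash
python3 -m crank '[{"claw":1,"dx":-0.4,"dy":0.114,"dz":0,"ax":0,"ay":0,"az":0},{"claw":1,"dx":-0.8,"dy":0.228,"dz":0,"ax":0,"ay":0,"az":0},{"claw":1,"dx":-0.8,"dy":0.228,"dz":0,"ax":0,"ay":0,"az":0},{"claw":1,"dx":-0.8,"dy":0.228,"dz":0,"ax":0,"ay":0,"az":0},{"claw":1,"dx":-0.8,"dy":0.228,"dz":0,"ax":0,"ay":0,"az":0},{"claw":1,"dx":-0.8,"dy":0.228,"dz":0,"ax":0,"ay":0,"az":0},{"claw":1,"dx":-0.8,"dy":0.228,"dz":0,"ax":0,"ay":0,"az":0},{"claw":1,"dx":-0.8,"dy":0.228,"dz":0,"ax":0,"ay":0,"az":0}]'
python3 -m crank '[{"claw":1,"dx":-0.8,"dy":0.228,"dz":0,"ax":0,"ay":0,"az":0},{"claw":1,"dx":-0.8,"dy":0.228,"dz":0,"ax":0,"ay":0,"az":0},{"claw":1,"dx":-0.8,"dy":0.228,"dz":0,"ax":0,"ay":0,"az":0},{"claw":1,"dx":-0.8,"dy":0.228,"dz":0,"ax":0,"ay":0,"az":0},{"claw":1,"dx":-0.8,"dy":0.228,"dz":0,"ax":0,"ay":0,"az":0},{"claw":1,"dx":-0.8,"dy":0.228,"dz":0,"ax":0,"ay":0,"az":0},{"claw":1,"dx":-0.2,"dy":0.05,"dz":0,"ax":0,"ay":0,"az":0},{"claw":1,"dx":0,"dy":0,"dz":0,"ax":0,"ay":0,"az":0}]'
python3 -m crank '[{"claw":1,"dx":0,"dy":0,"dz":0,"ax":0,"ay":0,"az":0},{"claw":1,"dx":0,"dy":0,"dz":0,"ax":0,"ay":0,"az":0}]'
python3 go.py .6426 -.0712 .225 6.2
```

```text
time: 10.3
ee_pos: [0.5847, 0.0714, 0.2467]
eef_rot: [0.667, 0.745, -0.0, -0.0]
ft_force: [0.5, 0.3, -1.4]
width: 0.0098
grip_force: 40.0
time: 10.97
ee_pos: [0.6427, -0.0744, 0.2465]
eef_rot: [0.669, 0.743, -0.001, 0.0]
ft_force: [-0.5, 0.0, -1.3]
width: 0.0097
grip_force: 40.0
time: 11.13
ee_pos: [0.6428, -0.0693, 0.2468]
eef_rot: [0.667, 0.745, 0.0, -0.001]
ft_force: [-0.4, 0.2, -0.8]
width: 0.0101
grip_force: 40.0
t 11.13 pos [ 0.6428 -0.0693  0.2468] bear 6.32 tilt [-5.e-04  1.e-03 -1.e+00] F [-0.4  0.2 -0.8] w 0.0101 q [-0.4   0.41  0.6   1.41 -0.23  1.39  0.31]
az rows total 0.02 then shift(3cm units) [-0.063 -0.014  0.726]
```

```bash
python3 -m crank '[{"claw":1,"dx":-0.03,"dy":0,"dz":0.4,"ax":0,"ay":0,"az":0},{"claw":1,"dx":-0.02,"dy":0,"dz":0.4,"ax":0,"ay":0,"az":0},{"claw":1,"dx":0,"dy":0,"dz":0,"ax":0,"ay":0,"az":0},{"claw":1,"dx":0,"dy":0,"dz":0,"ax":0,"ay":0,"az":0},{"claw":1,"dx":0,"dy":0,"dz":0,"ax":0,"ay":0,"az":0},{"claw":1,"dx":0,"dy":0,"dz":0,"ax":0,"ay":0,"az":0}]'
python3 go.py .6426 -.0712 .1942 6.2
python3 - <<'E'
from bench import r
from h import *
import cv2
s=np.mean([r.camera("scene")["color"][:,:,::-1].astype(float) for _ in range(4)],0); t=r.camera("top")["color"][:,:,::-1].astype(float)
a=cv2.resize(s[120:230,255:345],None,fx=5.4,fy=5.4,interpolation=cv2.INTER_CUBIC)[:594]
b=cv2.resize(t[150:250,230:330],None,fx=3,fy=3,interpolation=cv2.INTER_CUBIC)
o=np.zeros((600,800,3));o[:a.shape[0],:a.shape[1]]=a;o[:300,490:790]=b
cv2.imwrite("pics/c1.png",np.clip(o*1.6,0,255).astype(np.uint8))
st=[r.read_state()["ee_pos"]];print(st)
# predicted pixel of lid & hinge points in crop px
y=.108;ux=np.array([np.cos(y),np.sin(y),0]);uy=np.array([-np.sin(y),np.cos(y),0])
H=np.array([.6425,-.07,.118])
q=lambda X:((proj("scene",X)[0]-[255,120])*5.4).round(0)
p=np.array(st[0]);L=np.array([p[0],p[1],p[2]-.0762])+.0012*uy
for n,X in(("caseknuck near face ctr",H-.033*uy),("gap edge near top",H-.015*uy+[0,0,.009]),("gap edge far top",H+.015*uy+[0,0,.009]),("far end",H+.033*uy),
 ("lid bottom near corner",L-.06*uy+[0,0,.015]),("lid top near",L-.06*uy+[0,0,.105]),("lid top far",L+.06*uy+[0,0,.105]),("lid bot far",L+.06*uy+[0,0,.015]),("lid knuckle near",L-.012*uy),("lid knuckle far",L+.012*uy)):print(n,q(X))
E
```

```text
time: 11.63
ee_pos: [0.6434, -0.072, 0.2234]
eef_rot: [0.668, 0.744, 0.0, 0.0]
ft_force: [0.3, -0.1, -0.9]
width: 0.0099
grip_force: 40.0
t 11.63 pos [ 0.6434 -0.072   0.2234] bear 6.21 tilt [ 5.e-04  1.e-04 -1.e+00] F [ 0.3 -0.1 -0.9] w 0.0099 q [-0.39  0.43  0.59  1.44 -0.24  1.35  0.32]
az rows total 0.002 then shift(3cm units) [ 0.031 -0.025  0.973]
[array([ 0.64338586, -0.07214295,  0.22329157])]
caseknuck near face ctr [207. 447.]
gap edge near top [229. 420.]
gap edge far top [263. 396.]
far end [283. 394.]
lid bottom near corner [176. 410.]
lid top near [179. 277.]
lid top far [324. 183.]
lid bot far [316. 313.]
lid knuckle near [233. 391.]
lid knuckle far [261. 372.]
```

View pics/c1.png

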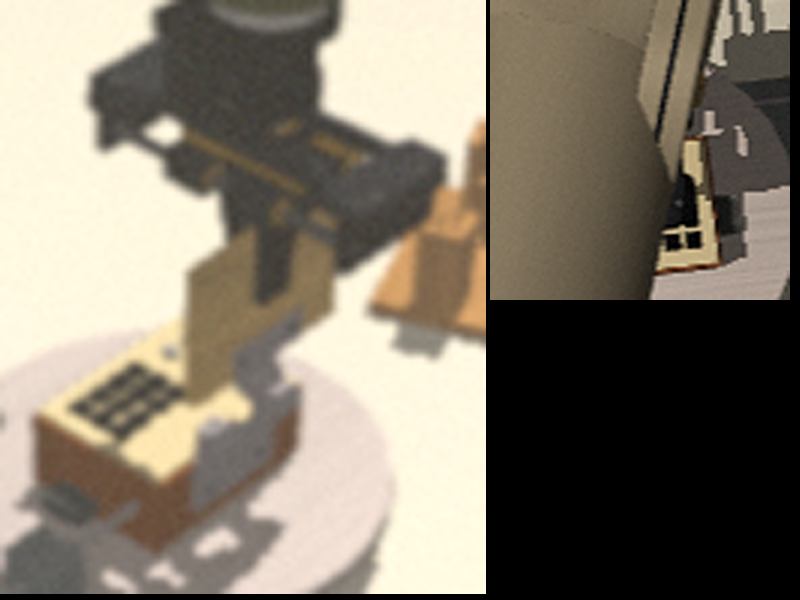

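```bash
python3 - <<'E'
from h import *
from bench import r
import cv2
y=.108;ux=np.array([np.cos(y),np.sin(y),0]);uy=np.array([-np.sin(y),np.cos(y),0]);uz=np.array([0,0,1.])
H=np.array([.6425,-.07,.118]);A=H-.066*ux;A[2]=0
F=2
pr=lambda X:proj("scene",X)[0]
for n,X in(("case near corner top (+x,-y)",A+.05*ux-.065*uy+.1*uz),("case -x-y",A-.05*ux-.065*uy+.1*uz),("case +x+y",A+.05*ux+.065*uy+.1*uz)):print(n,((pr(X)-[255,120])*5.4).round())
s=np.mean([r.camera("scene")["color"][:,:,::-1].astype(float) for _ in range(12)],0)
np.save("s1.npy",s)
x0,y0,f=283,155,13
a=cv2.resize(s[y0:y0+46,x0:x0+40],None,fx=f,fy=f,interpolation=cv2.INTER_CUBIC);a=np.clip(a*1.6,0,255).astype(np.uint8)
raw=a.copy()
p=np.array(r.read_state()["ee_pos"]);print(p);L=p-[0,0,.0762]+.0012*uy
def pl(P,c,cl=False):
    q=np.array([(pr(X)-[x0-.0,y0-.0]+.5)*f-.5 for X in P]);cv2.polylines(a,[q.round().astype(np.int32)],cl,c,1)
th=np.linspace(0,2*np.pi,30)
circ=lambda O,s,rr=.009:[O+s*uy+rr*(np.cos(t)*ux+np.sin(t)*uz) for t in th]
for s_ in(-.033,-.015,.015,.033):pl(circ(H,s_),(0,0,255))
for s_ in(-.012,.012):pl(circ(L,s_),(0,200,0))
pl([L+b*uy+c*uz+.005*ux for b,c in((-.06,.015),(.06,.015),(.06,.105),(-.06,.105))],(0,200,0),True)
pl([A+b*ux+c*uy+.1*uz for b,c in((.05,-.065),(.05,.065),(-.05,.065),(-.05,-.065))],(0,0,255),True)
o=np.hstack([raw,a]);o=cv2.resize(o,None,fx=.765,fy=.765,interpolation=cv2.INTER_AREA);print(o.shape);cv2.imwrite("pics/d1.png",o[:600,:800])
E
```

```text
case near corner top (+x,-y) [148. 486.]
case -x-y [ 21. 410.]
case +x+y [296. 381.]
[ 0.64326251 -0.07209534  0.22302433]
(457, 796, 3)
```

View pics/d1.png

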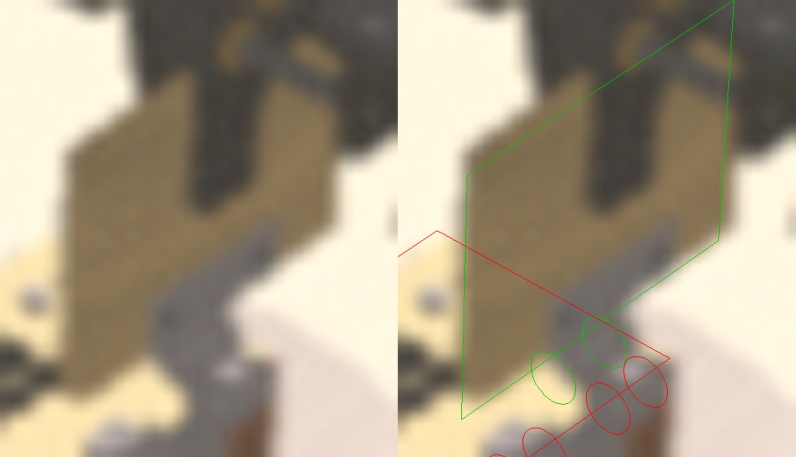

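The overlay shows the lid and the case offset alike from their predictions, so they are aligned with each other to about 2 mm. I'll descend gently, checking force, then centre by touch.

```bash
python3 -m crank '[{"claw":1,"dx":0,"dy":-0.02,"dz":0.3,"ax":0,"ay":0,"az":0},{"claw":1,"dx":0,"dy":0,"dz":0.1,"ax":0,"ay":0,"az":0},{"claw":1,"dx":0,"dy":0,"dz":0.1,"ax":0,"ay":0,"az":0},{"claw":1,"dx":0,"dy":0,"dz":0.1,"ax":0,"ay":0,"az":0},{"claw":1,"dx":0,"dy":0,"dz":0,"ax":0,"ay":0,"az":0},{"claw":1,"dx":0,"dy":0,"dz":0,"ax":0,"ay":0,"az":0}]'
cat > avg.py <<'E'
from bench import r
import numpy as np
S=[]
for _ in range(6):
    r.camera("top"); s=r.read_state(); S.append(np.r_[s["ee_pos"],s["ft_force"],s["torque"],s["width"]])
print("t",round(s["time"],2),np.mean(S,0).round(4),"sd",np.std(S,0)[:4].round(4))
E
python3 avg.py; python3 go.py .6426 -.0712 .1942 6.2
```

```text
time: 12.98
ee_pos: [0.6426, -0.0722, 0.2049]
eef_rot: [0.668, 0.744, -0.0, -0.0]
ft_force: [0.4, 0.3, -1.1]
width: 0.0101
grip_force: 40.0
t 13.28 [ 0.6428 -0.0722  0.2052  0.0869  0.0405 -1.1764 -0.1017  0.0321  0.0108
  0.0096] sd [0.000e+00 0.000e+00 1.000e-04 3.922e-01]
t 13.28 pos [ 0.6427 -0.0722  0.2052] bear 6.2 tilt [ 3.e-04  1.e-04 -1.e+00] F [ 0.2  0.8 -1.8] w 0.0092 q [-0.39  0.44  0.59  1.47 -0.24  1.31  0.32]
az rows total 0.0 then shift(3cm units) [ 0.034 -0.001  0.367]
```

```bash
python3 -m crank '[{"claw":1,"dx":0,"dy":0,"dz":0.1,"ax":0,"ay":0,"az":0},{"claw":1,"dx":0,"dy":0,"dz":0.1,"ax":0,"ay":0,"az":0},{"claw":1,"dx":0,"dy":0,"dz":0.1,"ax":0,"ay":0,"az":0},{"claw":1,"dx":0,"dy":0,"dz":0.065,"ax":0,"ay":0,"az":0},{"claw":1,"dx":0,"dy":0,"dz":0,"ax":0,"ay":0,"az":0},{"claw":1,"dx":0,"dy":0,"dz":0,"ax":0,"ay":0,"az":0}]'
python3 avg.py
echo probe +y; python3 -m crank '[{"claw":1,"dx":0.05,"dy":0,"dz":0,"ax":0,"ay":0,"az":0},{"claw":1,"dx":0,"dy":0,"dz":0,"ax":0,"ay":0,"az":0},{"claw":1,"dx":0,"dy":0,"dz":0,"ax":0,"ay":0,"az":0}]'|sed -n 1,4p; python3 avg.py
python3 -m crank '[{"claw":1,"dx":0.05,"dy":0,"dz":0,"ax":0,"ay":0,"az":0},{"claw":1,"dx":0,"dy":0,"dz":0,"ax":0,"ay":0,"az":0},{"claw":1,"dx":0,"dy":0,"dz":0,"ax":0,"ay":0,"az":0}]'|sed -n 1,4p; python3 avg.py
```

```text
time: 13.78
ee_pos: [0.6426, -0.0722, 0.1939]
eef_rot: [0.668, 0.744, -0.0, -0.0]
ft_force: [-0.5, -0.9, -0.7]
width: 0.0095
grip_force: 40.0
t 14.08 [ 6.4270e-01 -7.2200e-02  1.9420e-01 -5.5300e-02 -8.0900e-02 -1.5527e+00
 -7.3200e-02  4.7300e-02 -1.2000e-03  9.9000e-03] sd [0.000e+00 0.000e+00 1.000e-04 2.946e-01]
probe +y
time: 14.33
ee_pos: [0.6425, -0.0705, 0.1941]
eef_rot: [0.668, 0.744, 0.0, -0.0]
ft_force: [0.5, 0.2, -1.7]
t 14.63 [ 0.6425 -0.0707  0.1941 -0.1661 -0.1221 -0.9162 -0.0894  0.03   -0.0152
  0.0097] sd [0.000e+00 1.000e-04 0.000e+00 4.839e-01]
time: 14.88
ee_pos: [0.6423, -0.0691, 0.1941]
eef_rot: [0.668, 0.744, 0.0, -0.0]
ft_force: [0.1, -1.0, -1.9]
t 15.18 [ 0.6423 -0.0692  0.1941 -0.4697 -0.3391 -1.2105 -0.2072  0.0835  0.0125
  0.0097] sd [0.    0.    0.    0.471]
```

```bash
python3 -m crank '[{"claw":1,"dx":0.035,"dy":0,"dz":0,"ax":0,"ay":0,"az":0},{"claw":1,"dx":0,"dy":0,"dz":0,"ax":0,"ay":0,"az":0},{"claw":1,"dx":0,"dy":0,"dz":0,"ax":0,"ay":0,"az":0}]'|sed -n 1,4p; python3 avg.py
echo back, to -y side; python3 -m crank '[{"claw":1,"dx":-0.135,"dy":0,"dz":0,"ax":0,"ay":0,"az":0},{"claw":1,"dx":-0.05,"dy":0,"dz":0,"ax":0,"ay":0,"az":0},{"claw":1,"dx":0,"dy":0,"dz":0,"ax":0,"ay":0,"az":0},{"claw":1,"dx":0,"dy":0,"dz":0,"ax":0,"ay":0,"az":0}]'|sed -n 1,4p; python3 avg.py
```

```text
time: 15.43
ee_pos: [0.6421, -0.0683, 0.194]
eef_rot: [0.668, 0.744, -0.0, -0.0]
ft_force: [-0.1, -0.8, -1.3]
t 15.73 [ 0.6422 -0.0683  0.1941 -0.3129 -1.4019 -1.2628 -0.5315  0.2397  0.0378
  0.0099] sd [0.     0.     0.     0.5506]
back, to -y side
time: 16.07
ee_pos: [0.6429, -0.0737, 0.1941]
eef_rot: [0.668, 0.744, 0.0, -0.0]
ft_force: [-0.5, 0.2, -1.2]
t 16.37 [ 0.6429 -0.0735  0.1941 -0.1138  0.0235 -1.3201 -0.0894  0.0478 -0.0229
  0.0098] sd [0.000e+00 1.000e-04 0.000e+00 3.044e-01]
```

```bash
python3 -m crank '[{"claw":1,"dx":-0.09,"dy":0,"dz":0,"ax":0,"ay":0,"az":0},{"claw":1,"dx":0,"dy":0,"dz":0,"ax":0,"ay":0,"az":0},{"claw":1,"dx":0,"dy":0,"dz":0,"ax":0,"ay":0,"az":0}]'|sed -n 1,4p; python3 avg.py
```

```text
time: 16.62
ee_pos: [0.6431, -0.0767, 0.1941]
eef_rot: [0.668, 0.744, -0.0, 0.0]
ft_force: [0.4, 0.5, -1.2]
t 16.92 [ 0.6431 -0.0764  0.1941  0.2185  0.0661 -1.3696 -0.0716  0.0248  0.0132
  0.0098] sd [0.000e+00 1.000e-04 0.000e+00 4.952e-01]
```

```bash
python3 -m crank '[{"claw":1,"dx":-0.035,"dy":0,"dz":0,"ax":0,"ay":0,"az":0},{"claw":1,"dx":0,"dy":0,"dz":0,"ax":0,"ay":0,"az":0},{"claw":1,"dx":0,"dy":0,"dz":0,"ax":0,"ay":0,"az":0}]'|sed -n 1,4p; python3 avg.py
python3 -m crank '[{"claw":1,"dx":-0.035,"dy":0,"dz":0,"ax":0,"ay":0,"az":0},{"claw":1,"dx":0,"dy":0,"dz":0,"ax":0,"ay":0,"az":0},{"claw":1,"dx":0,"dy":0,"dz":0,"ax":0,"ay":0,"az":0}]'|sed -n 1,4p; python3 avg.py
```

```text
time: 17.17
ee_pos: [0.6432, -0.0773, 0.1941]
eef_rot: [0.668, 0.744, 0.0, -0.0]
ft_force: [-1.1, 0.4, -1.6]
t 17.47 [ 0.6432 -0.0773  0.194  -0.6528  1.0527 -0.7146  0.1314  0.219  -0.0117
  0.0099] sd [0.     0.     0.     0.4099]
time: 17.72
ee_pos: [0.6432, -0.0784, 0.194]
eef_rot: [0.668, 0.744, 0.0, -0.0]
ft_force: [-1.5, 1.3, -2.2]
t 18.02 [ 0.6433 -0.0784  0.194  -1.3726  1.4114 -1.2221  0.3496  0.4066 -0.0227
  0.0098] sd [0.     0.     0.     0.3651]
```

```bash
python3 -m crank '[{"claw":1,"dx":0.177,"dy":0,"dz":0,"ax":0,"ay":0,"az":0},{"claw":1,"dx":0,"dy":-0.07,"dz":0,"ax":0,"ay":0,"az":0},{"claw":1,"dx":0,"dy":0,"dz":0,"ax":0,"ay":0,"az":0},{"claw":1,"dx":0,"dy":0,"dz":0,"ax":0,"ay":0,"az":0}]'|sed -n 1,4p; python3 avg.py
python3 -m crank '[{"claw":1,"dx":0,"dy":-0.04,"dz":0,"ax":0,"ay":0,"az":0},{"claw":1,"dx":0,"dy":0,"dz":0,"ax":0,"ay":0,"az":0},{"claw":1,"dx":0,"dy":0,"dz":0,"ax":0,"ay":0,"az":0}]'|sed -n 1,4p; python3 avg.py
```

```text
time: 18.35
ee_pos: [0.6407, -0.0736, 0.1942]
eef_rot: [0.668, 0.744, 0.0, 0.0]
ft_force: [-0.2, -0.2, -1.2]
t 18.65 [ 0.6407 -0.0736  0.1941 -0.0715 -0.2158 -0.9366 -0.0766  0.0399  0.0101
  0.0097] sd [0.000e+00 0.000e+00 1.000e-04 3.982e-01]
time: 18.9
ee_pos: [0.6394, -0.0736, 0.1941]
eef_rot: [0.668, 0.744, 0.0, -0.0]
ft_force: [-0.1, -0.1, -1.3]
t 19.2 [ 0.6395 -0.0735  0.1941 -0.0386 -0.0444 -0.9315 -0.1116  0.0446  0.0031
  0.0098] sd [0.     0.     0.     0.2966]
```

```bash
python3 -m crank '[{"claw":1,"dx":0,"dy":-0.033,"dz":0,"ax":0,"ay":0,"az":0},{"claw":1,"dx":0,"dy":0,"dz":0,"ax":0,"ay":0,"az":0},{"claw":1,"dx":0,"dy":0,"dz":0,"ax":0,"ay":0,"az":0}]'|sed -n 1,4p; python3 avg.py
python3 -m crank '[{"claw":1,"dx":0,"dy":-0.033,"dz":0,"ax":0,"ay":0,"az":0},{"claw":1,"dx":0,"dy":0,"dz":0,"ax":0,"ay":0,"az":0},{"claw":1,"dx":0,"dy":0,"dz":0,"ax":0,"ay":0,"az":0}]'|sed -n 1,4p; python3 avg.py
```

```text
time: 19.45
ee_pos: [0.6385, -0.0736, 0.1941]
eef_rot: [0.668, 0.744, 0.0, -0.0]
ft_force: [0.4, -0.3, -1.2]
t 19.75 [ 0.6385 -0.0736  0.1941  0.1494  0.4427 -1.2933 -0.0946  0.0372  0.0121
  0.0098] sd [0.     0.     0.     0.3308]
time: 20.0
ee_pos: [0.6375, -0.0738, 0.1941]
eef_rot: [0.668, 0.744, 0.0, -0.0]
ft_force: [0.1, -1.1, -0.9]
t 20.3 [ 0.6375 -0.0737  0.1941  0.2179 -0.3377 -1.1081 -0.0963  0.0469  0.0083
  0.0096] sd [0.    0.    0.    0.599]
```

```bash
python3 -m crank '[{"claw":1,"dx":0,"dy":-0.033,"dz":0,"ax":0,"ay":0,"az":0},{"claw":1,"dx":0,"dy":0,"dz":0,"ax":0,"ay":0,"az":0},{"claw":1,"dx":0,"dy":0,"dz":0,"ax":0,"ay":0,"az":0}]'|sed -n 1,4p; python3 avg.py
python3 -m crank '[{"claw":1,"dx":0,"dy":-0.033,"dz":0,"ax":0,"ay":0,"az":0},{"claw":1,"dx":0,"dy":0,"dz":0,"ax":0,"ay":0,"az":0},{"claw":1,"dx":0,"dy":0,"dz":0,"ax":0,"ay":0,"az":0}]'|sed -n 1,4p; python3 avg.py
```

```text
time: 20.55
ee_pos: [0.6365, -0.0739, 0.1941]
eef_rot: [0.668, 0.744, 0.0, -0.0]
ft_force: [-0.9, 0.0, -1.6]
t 20.85 [ 0.6365 -0.0738  0.1941  0.1343 -0.1481 -1.0087 -0.0605  0.0552  0.0023
  0.0096] sd [0.     0.     0.     0.6501]
time: 21.1
ee_pos: [0.6355, -0.074, 0.1941]
eef_rot: [0.668, 0.744, 0.0, -0.0]
ft_force: [-0.0, 0.2, -0.6]
t 21.4 [ 0.6355 -0.0739  0.1941  0.047  -0.1002 -0.8993 -0.0832  0.0347 -0.0062
  0.0098] sd [0.     0.     0.     0.4085]
```

No contact 7 mm inward, so the leaf plate doesn't reach up in the gap. I'll get x by touching the +y case knuckle from both sides, with the lid raised 14 mm and shifted 15 mm in +y.

```bash
sed -i 's/range(6)/range(4)/' avg.py
python3 -m crank '[{"claw":1,"dx":0,"dy":0,"dz":-0.467,"ax":0,"ay":0,"az":0},{"claw":1,"dx":0,"dy":-0.3,"dz":0,"ax":0,"ay":0,"az":0},{"claw":1,"dx":0.25,"dy":0,"dz":0,"ax":0,"ay":0,"az":0},{"claw":1,"dx":0.25,"dy":0,"dz":0,"ax":0,"ay":0,"az":0},{"claw":1,"dx":0,"dy":0,"dz":0,"ax":0,"ay":0,"az":0},{"claw":1,"dx":0,"dy":0,"dz":0,"ax":0,"ay":0,"az":0}]'|sed -n 2,4p; python3 avg.py
python3 -m crank '[{"claw":1,"dx":0,"dy":0.08,"dz":0,"ax":0,"ay":0,"az":0},{"claw":1,"dx":0,"dy":0,"dz":0,"ax":0,"ay":0,"az":0},{"claw":1,"dx":0,"dy":0,"dz":0,"ax":0,"ay":0,"az":0}]'|sed -n 2,4p; python3 avg.py
```

```text
ee_pos: [0.6251, -0.0586, 0.2076]
eef_rot: [0.667, 0.745, -0.0, -0.0]
ft_force: [0.3, -0.9, -0.3]
t 22.1 [ 0.625  -0.0599  0.2078  0.1502 -0.3266 -1.1095 -0.0818  0.0037  0.0037
  0.0098] sd [0.00e+00 4.00e-04 1.00e-04 5.16e-01]
ee_pos: [0.6275, -0.0599, 0.208]
eef_rot: [0.668, 0.744, -0.0, 0.0]
ft_force: [0.1, -0.5, -1.3]
t 22.55 [ 0.6274 -0.0598  0.208   0.153   0.2179 -1.3239 -0.0861  0.0327 -0.0285
  0.0097] sd [0.     0.     0.     0.4295]
```

```bash
python3 -m crank '[{"claw":1,"dx":0,"dy":0.05,"dz":0,"ax":0,"ay":0,"az":0},{"claw":1,"dx":0,"dy":0,"dz":0,"ax":0,"ay":0,"az":0},{"claw":1,"dx":0,"dy":0,"dz":0,"ax":0,"ay":0,"az":0}]'|sed -n 2,4p; python3 avg.py
python3 -m crank '[{"claw":1,"dx":0,"dy":0.04,"dz":0,"ax":0,"ay":0,"az":0},{"claw":1,"dx":0,"dy":0,"dz":0,"ax":0,"ay":0,"az":0},{"claw":1,"dx":0,"dy":0,"dz":0,"ax":0,"ay":0,"az":0}]'|sed -n 2,4p; python3 avg.py
python3 -m crank '[{"claw":1,"dx":0,"dy":0.04,"dz":0,"ax":0,"ay":0,"az":0},{"claw":1,"dx":0,"dy":0,"dz":0,"ax":0,"ay":0,"az":0},{"claw":1,"dx":0,"dy":0,"dz":0,"ax":0,"ay":0,"az":0}]'|sed -n 2,4p; python3 avg.py
```

```text
ee_pos: [0.6289, -0.0596, 0.208]
eef_rot: [0.668, 0.744, 0.0, -0.0]
ft_force: [0.9, -0.1, -1.5]
t 23.0 [ 0.6289 -0.0596  0.2081  0.1058  0.1305 -0.7558 -0.0734  0.0352 -0.0214
  0.0097] sd [0.     0.     0.     0.5302]
ee_pos: [0.6301, -0.0594, 0.2081]
eef_rot: [0.668, 0.744, 0.0, -0.0]
ft_force: [-0.0, -0.3, -2.7]
t 23.45 [ 0.63   -0.0595  0.2081  0.0859 -0.0792 -0.926  -0.0853  0.0249  0.0232
  0.0098] sd [0.     0.     0.     0.5744]
ee_pos: [0.631, -0.0596, 0.2081]
eef_rot: [0.668, 0.744, -0.0, -0.0]
ft_force: [-2.3, -1.8, 0.5]
t 23.9 [ 0.631  -0.0596  0.2081 -2.6765 -1.219   1.4194 -0.3838  0.9425  0.0408
  0.0096] sd [0.     0.     0.     0.1835]
```

```bash
python3 -m crank '[{"claw":1,"dx":0,"dy":-0.04,"dz":-0.35,"ax":0,"ay":0,"az":0},{"claw":1,"dx":0,"dy":0.29,"dz":0,"ax":0,"ay":0,"az":0},{"claw":1,"dx":0,"dy":0.29,"dz":0,"ax":0,"ay":0,"az":0},{"claw":1,"dx":0,"dy":0.293,"dz":0,"ax":0,"ay":0,"az":0},{"claw":1,"dx":0,"dy":0,"dz":0.35,"ax":0,"ay":0,"az":0},{"claw":1,"dx":0,"dy":0,"dz":0,"ax":0,"ay":0,"az":0},{"claw":1,"dx":0,"dy":0,"dz":0,"ax":0,"ay":0,"az":0},{"claw":1,"dx":0,"dy":0,"dz":0,"ax":0,"ay":0,"az":0}]'|sed -n 2,4p; python3 avg.py
python3 -m crank '[{"claw":1,"dx":0,"dy":-0.04,"dz":0,"ax":0,"ay":0,"az":0},{"claw":1,"dx":0,"dy":0,"dz":0,"ax":0,"ay":0,"az":0},{"claw":1,"dx":0,"dy":0,"dz":0,"ax":0,"ay":0,"az":0}]'|sed -n 2,4p; python3 avg.py
```

```text
ee_pos: [0.6558, -0.0567, 0.208]
eef_rot: [0.668, 0.744, -0.0, -0.0]
ft_force: [-0.4, -0.7, -1.7]
t 24.77 [ 0.656  -0.0567  0.2084 -0.0911  0.0641 -1.0153 -0.1145  0.0476  0.0044
  0.0096] sd [1.000e-04 0.000e+00 1.000e-04 4.052e-01]
ee_pos: [0.6548, -0.0568, 0.2082]
eef_rot: [0.668, 0.744, 0.0, 0.0]
ft_force: [0.1, 1.2, -1.5]
t 25.22 [ 0.6549 -0.0568  0.2081 -0.1377 -0.0377 -0.9199 -0.1204  0.0234 -0.0039
  0.0097] sd [0.     0.     0.     0.4776]
```

```bash
python3 -m crank '[{"claw":1,"dx":0,"dy":-0.04,"dz":0,"ax":0,"ay":0,"az":0},{"claw":1,"dx":0,"dy":0,"dz":0,"ax":0,"ay":0,"az":0},{"claw":1,"dx":0,"dy":0,"dz":0,"ax":0,"ay":0,"az":0}]'|sed -n 2,4p; python3 avg.py
python3 -m crank '[{"claw":1,"dx":0,"dy":-0.04,"dz":0,"ax":0,"ay":0,"az":0},{"claw":1,"dx":0,"dy":0,"dz":0,"ax":0,"ay":0,"az":0},{"claw":1,"dx":0,"dy":0,"dz":0,"ax":0,"ay":0,"az":0}]'|sed -n 2,4p; python3 avg.py
```

```text
ee_pos: [0.6536, -0.0569, 0.2081]
eef_rot: [0.668, 0.744, 0.0, -0.0]
ft_force: [0.5, -1.1, -0.8]
t 25.67 [ 0.6537 -0.0569  0.2081 -0.5142  0.1009 -1.2312 -0.1006  0.0223  0.0201
  0.0098] sd [0.    0.    0.    0.322]
ee_pos: [0.6524, -0.057, 0.2081]
eef_rot: [0.668, 0.744, 0.0, -0.0]
ft_force: [-0.0, -0.2, -1.2]
t 26.12 [ 0.6525 -0.057   0.2081 -0.0444  0.1105 -1.4245 -0.1132  0.0545 -0.0173
  0.0097] sd [0.     0.     0.     0.2953]
```

```bash
python3 -m crank '[{"claw":1,"dx":0,"dy":-0.025,"dz":0,"ax":0,"ay":0,"az":0},{"claw":1,"dx":0,"dy":0,"dz":0,"ax":0,"ay":0,"az":0},{"claw":1,"dx":0,"dy":0,"dz":0,"ax":0,"ay":0,"az":0}]'|sed -n 2,4p; python3 avg.py
python3 -m crank '[{"claw":1,"dx":0,"dy":-0.025,"dz":0,"ax":0,"ay":0,"az":0},{"claw":1,"dx":0,"dy":0,"dz":0,"ax":0,"ay":0,"az":0},{"claw":1,"dx":0,"dy":0,"dz":0,"ax":0,"ay":0,"az":0}]'|sed -n 2,4p; python3 avg.py
```

```text
ee_pos: [0.6517, -0.0571, 0.2081]
eef_rot: [0.668, 0.744, 0.0, -0.0]
ft_force: [0.7, 0.3, -2.1]
t 26.57 [ 0.6518 -0.0571  0.2081 -0.0399  0.1417 -1.2778 -0.096   0.0442  0.0155
  0.0097] sd [0.   0.   0.   0.45]
ee_pos: [0.6511, -0.0572, 0.2082]
eef_rot: [0.668, 0.744, 0.0, 0.0]
ft_force: [-0.4, -0.4, -0.9]
t 27.02 [ 0.6511 -0.0572  0.2081  0.6627  0.3294 -0.4239 -0.0587 -0.0562 -0.0124
  0.0098] sd [0.     0.     0.     0.2481]
```

X from the two-sided touch is 0.6424 at the target y, and the z geometry checks out to 0.5 mm. Target TCP is (0.6424, -0.0731, 0.1939).

```bash
python3 -m crank '[{"claw":1,"dx":0,"dy":0.05,"dz":-0.4,"ax":0,"ay":0,"az":0},{"claw":1,"dx":-0.25,"dy":-0.15,"dz":0,"ax":0,"ay":0,"az":0},{"claw":1,"dx":-0.25,"dy":-0.15,"dz":0,"ax":0,"ay":0,"az":0},{"claw":1,"dx":0,"dy":0,"dz":0,"ax":0,"ay":0,"az":0},{"claw":1,"dx":0,"dy":0,"dz":0,"ax":0,"ay":0,"az":0}]'|sed -n 2,4p; python3 avg.py; python3 go.py .6424 -.0731 .1939 6.2
```

```text
ee_pos: [0.6447, -0.0743, 0.2202]
eef_rot: [0.669, 0.744, -0.0, -0.0]
ft_force: [0.3, 0.3, -2.0]
t 27.63 [ 0.6451 -0.0728  0.2199 -0.1647  0.2996 -1.032  -0.055   0.0416 -0.0046
  0.0096] sd [1.000e-04 4.000e-04 1.000e-04 1.911e-01]
t 27.63 pos [ 0.6452 -0.0725  0.2199] bear 6.23 tilt [-3.e-04  4.e-04 -1.e+00] F [-0.   0.3 -0.7] w 0.01 q [-0.39  0.43  0.59  1.44 -0.24  1.34  0.32]
az rows total 0.006 then shift(3cm units) [-0.012 -0.094  0.865]
```

```bash
python3 -m crank '[{"claw":1,"dx":-0.012,"dy":-0.094,"dz":0,"ax":0,"ay":0,"az":0},{"claw":1,"dx":0,"dy":0,"dz":0.2,"ax":0,"ay":0,"az":0},{"claw":1,"dx":0,"dy":0,"dz":0.2,"ax":0,"ay":0,"az":0},{"claw":1,"dx":0,"dy":0,"dz":0.2,"ax":0,"ay":0,"az":0},{"claw":1,"dx":0,"dy":0,"dz":0.165,"ax":0,"ay":0,"az":0},{"claw":1,"dx":0,"dy":0,"dz":0.1,"ax":0,"ay":0,"az":0},{"claw":1,"dx":0,"dy":0,"dz":0,"ax":0,"ay":0,"az":0},{"claw":1,"dx":0,"dy":0,"dz":0,"ax":0,"ay":0,"az":0}]'|sed -n 2,4p; python3 avg.py; python3 go.py .6424 -.0731 .1939 6.2
python3 - <<'E'
from bench import r
from h import *
import cv2
s=np.mean([r.camera("scene")["color"][:,:,::-1].astype(float) for _ in range(6)],0)
a=cv2.resize(s[130:225,245:345],None,fx=6,fy=6,interpolation=cv2.INTER_CUBIC)
cv2.imwrite("pics/e1.png",np.clip(a*1.6,0,255).astype(np.uint8))
E
```

```text
ee_pos: [0.6424, -0.0736, 0.1939]
eef_rot: [0.668, 0.744, -0.0, -0.0]
ft_force: [0.2, -0.3, -1.8]
t 28.5 [ 0.6426 -0.0736  0.1944 -0.3206  0.18   -0.9558 -0.1185  0.0616 -0.0023
  0.0098] sd [0.000e+00 0.000e+00 1.000e-04 2.459e-01]
t 28.5 pos [ 0.6426 -0.0736  0.1945] bear 6.2 tilt [ 6.e-04  1.e-04 -1.e+00] F [ 0.1  0.5 -1.2] w 0.0098 q [-0.39  0.44  0.59  1.48 -0.25  1.29  0.33]
az rows total -0.0 then shift(3cm units) [ 0.017 -0.005  0.019]
```

View pics/e1.png

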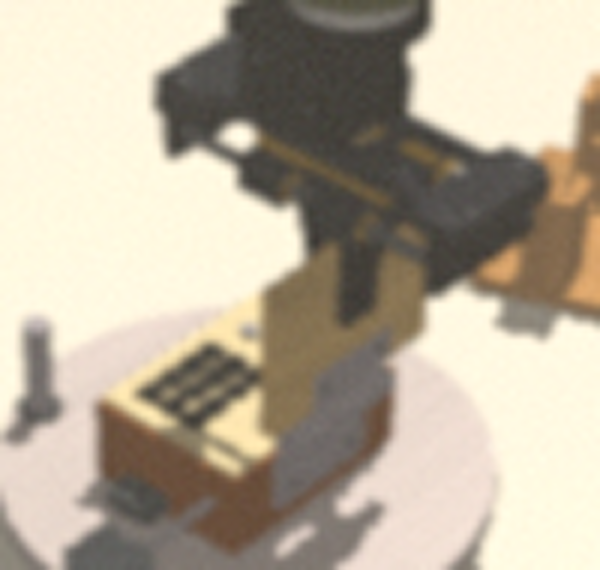

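The picture shows the lid upright at (345,340), its knuckle between the case's two knuckles, with no contact force. I'll trim half a millimetre, settle and hand in.

```bash
python3 -m crank '[{"claw":1,"dx":0.015,"dy":-0.005,"dz":0.018,"ax":0,"ay":0,"az":0},{"claw":1,"dx":0,"dy":0,"dz":0,"ax":0,"ay":0,"az":0},{"claw":1,"dx":0,"dy":0,"dz":0,"ax":0,"ay":0,"az":0},{"claw":1,"dx":0,"dy":0,"dz":0,"ax":0,"ay":0,"az":0},{"claw":1,"dx":0,"dy":0,"dz":0,"ax":0,"ay":0,"az":0}]'; python3 avg.py; python3 -c "
from bench import r
print(r.close_job())"
```

```text
time: 29.22
ee_pos: [0.6422, -0.0731, 0.1936]
eef_rot: [0.668, 0.744, 0.0, -0.0]
ft_force: [-0.3, 0.9, -0.9]
width: 0.01
grip_force: 40.0
t 29.42 [ 0.6422 -0.0732  0.1936  0.2049 -0.3574 -1.1574 -0.0888  0.0295 -0.0051
  0.0096] sd [0.   0.   0.   0.29]
the job is handed in; nothing more can be done
None
```

I turned the stand one click and released the peg, then handed the job in at about 29 s with the lid held upright, its knuckle between the case's two knuckles and no contact force showing; no verdict came back.

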